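Pack the shoe-care box on the cobbler's bench

ROBOT

A 6-joint arm with a two-finger parallel gripper is mounted at the origin on the work surface. World frame = base frame: x ahead of the robot, y to its left, z up, the work surface at z = 0. Lengths are in m, angles in rad, forces in N, time in s.
With the tool pointing down it reaches from about 0.25 to 0.8 m from the base axis. Payload 8.5 kg.
Tool frame: the origin (TCP) lies at the very end of the fingers, on their centre line; the grasp point (between the pads) lies 19 mm behind it; z points along the fingers, y is the line along which they close (so a half turn about z gives the same grasp; the last joint's range is limited). The gripper opens to 85 mm and grips with 20 to 120 N. Pads are 22 mm wide; open, the fingers measure 114 mm over their backs; the gripper's body (76 mm by 85 mm) begins 54 mm behind the grasp point. The pads swing forward as they close: fully open they stand 13 mm farther back than shut.
Start: joints at [-1.205, 0.238, -0.013, 1.319, 0, 1.571], TCP at [0.188, -0.49, 0.231] pointing down, gripper open.
Joint ranges: [-2.66, 2.66], [-1.03, 1.9], [-1.14, 1.46], [-1.82, 2.27], [-1.45, 1.34], [-3.14, 3.14]. Speed limits (rad/s): [2.22, 2.22, 2.79, 3.14, 3.14, 3.14].

INTERFACE

Orientations are given as [roll, pitch, yaw] about the fixed x, y, z axes, in that order (R = Rz(yaw) Ry(pitch) Rx(roll)).
In Python, from rig import manip, capture, camera_model gives the robot as it stands.
- The arm moves only by the tool servo_tool, never from a script. Its argument "commands" is a list that holds one entry, the list of rows, each a list of 4 numbers: the shift along the tool's x, y, z in m, then the turn about the tool's z in degrees. A call has 1 to 12 rows; each row shifts and turns the commanded pose from where the row before left it, along the tool's axes as they then stand; what a row does not reach is not made up. A row lasts 1/10 s, in which the tool goes at most 50 mm and 8.59 degrees, less where a joint would pass 70% of its speed; a pose out of reach is approached as far as the arm can. A call is refused whole if a number of a shift passes 0.05 or a number of a turn 8.59, either way. A call with a gripper value outside its range is refused whole. "hand" is the opening in per cent of the stroke, from 0 (shut) to 100 (fully open), set as the call begins (left out, the last holds). The fingers move at their own pace and stop on an object; "grip_force" is the grip in N (left out, the last holds). Time passes only in rows, so rows that do not move let the fingers close. It gives the time, the measured TCP pose, the force, the opening and the grip force at its end, in the units of the state.
- manip.observe(): the state, without advancing time (a new reading comes with each control period).
- capture(name): name is "scene" or "side" or "wrist"; returns (picture, depth): 420x560x3 uint8, red, green, blue; 420x560 float32, m along the optical axis (not along the pixel's ray), 0 where there is no reading.
- camera_model(name): a dict with "intrinsics" (3x3 intrinsics, pixels), "T" (4x4, takes a point from camera to world coordinates). Camera axes: x right, y down, z forward; pixel columns grow to the right and rows downward; lengths in m; the calibration is good to about 2 mm. The wrist camera is an equidistant fisheye: a pixel r from the principal point sees the ray r / f radians off the axis. A picture is of the moment at which its call begins: read the wrist's pose just before it. camera_model takes no time and is no camera call; for the wrist camera it gives the pose at the moment of the call.
- manip.close_job(): hands the job in; it is judged then, once.
The state is a dict: "time": time; "joints": joint angles; "joint_vel": joint speeds; "joint_efforts": joint torques, N m; "tool_pos": TCP position; "tcp_rot": TCP orientation; "force": force on the tool from outside, world axes, zero at the start; "wrist_torque": the same for the moment, N m; "grip_width": finger opening in m; "finger_force": force on a finger pad.
Only numpy, scipy, OpenCV 4.12 (cv2) and the standard library are available. Lean on these libraries where they do the work, as an engineer would, in place of code of your own. Each camera call takes 0.05 s, during which the arm holds its last target. There are 200 camera calls.

TASK

Pack the shoe-care box: lay the bristle brush, bristles down, in the long slot, stand the closed jar of cream in the round well and the round dye bottle in the square well, each set down (not dropped) upright on the floor of its own well. Leave the sanding block, the open tack pot and the square glue bottle where they stand.

Things in the scene. Friction and masses are not known exactly. Their poses are not given: they have to be found in the camera images.
- brush: shoe brush lying bristles down: wooden back with half-round ends, 120 (x) x 42 (y) x 25 mm, over black bristles (rigid, 112 x 34 x 22 mm); total height 47 mm; about 0.12 kg; origin at the centre of its underside, x along its length, z up. It goes into the long slot, either way round
- cream_jar: closed jar of shoe cream, round, 52 mm diameter, 45 mm high: amber glass with a flat steel lid of the same diameter on its top 14 mm; about 0.14 kg; origin at the centre of its underside, z up. It goes into the round well
- dye_bottle: round bottle of leather dye: white body 34 mm diameter and 58 mm high, with a round, flat-topped black cap of 25 mm diameter above it; 80 mm high in all; about 0.09 kg; origin at the centre of its underside, z up. It goes into the square well
- slot_insert: fixed pale wooden block in the shoe-care box, 90 (x) x 150 (y) x 24 mm high; origin at the centre of its underside, 6 mm above the table, z up; well floor 6 mm and well mouth (block top) 24 mm above the origin. In its middle, lined with thin grey felt, a long rectangular slot, 63 (x) x 139 (y) mm: the brush's place, its length along the insert's y
- round_insert: fixed pale wooden block in the shoe-care box, 90 (x) x 150 (y) x 24 mm high; origin at the centre of its underside, 6 mm above the table, z up; well floor 6 mm and well mouth (block top) 24 mm above the origin. In its middle, lined with thin grey felt, a round well of 73 mm diameter: the cream jar's place
- square_insert: fixed pale wooden block in the shoe-care box, 90 (x) x 150 (y) x 24 mm high; origin at the centre of its underside, 6 mm above the table, z up; well floor 6 mm and well mouth (block top) 24 mm above the origin. In its middle, lined with thin grey felt, a square well of 55 x 55 mm: the dye bottle's place
- care_box: the shoe-care box: fixed open dark wooden tray with small brass corner plates, 290 (x) x 166 (y) mm, walls 30 mm high and 6 mm thick, floor 6 mm thick, holding the three inserts in any order along its x, 92 mm from centre to centre, their tops level with its walls; origin at the centre of its underside, on the table
- sanding_block: look-alike, leave it: wooden sanding block with square corners, 120 (x) x 42 (y) x 47 mm high, lower 22 mm wrapped in grey abrasive, no bristles; origin at the centre of its underside
- tack_pot: look-alike, leave it: open round steel pot without lid, 52 mm diameter, 45 mm high, brass tacks to be seen inside; origin at the centre of its underside
- glue_bottle: look-alike, leave it: glue bottle of square section, white body 34 x 34 x 58 mm with a pointed black nozzle above it, 80 mm high in all; origin at the centre of its underside
Not all that is in view belongs to the job. Leave any green or turquoise look-alike of the cream_jar alone.

How it is judged:
At the end, for the whole second after the job is handed in: Brush in slot, jar in round well, dye bottle in square well: origins within 15 mm horizontally of their inserts' and 2 to 10 mm above them, upright within 0.12 rad, released, at rest (0.02 m/s). Sanding block, tack pot, glue bottle within 30 mm of their starts, upright within 0.12 rad (horizontal distance between brush and slot_insert below 0.015 m and z of brush in the frame of slot_insert between 0.002 and 0.01 m and angle between each of brush, cream_jar, dye_bottle, sanding_block, tack_pot, glue_bottle's own z axis and vertical below 0.12 rad and linear speed of each of brush, cream_jar, dye_bottle below 0.02 m/s and contact force between the fingers and brush below 0.05 N and horizontal distance between cream_jar and round_insert below 0.015 m and z of cream_jar in the frame of round_insert between 0.002 and 0.01 m and contact force between the fingers and cream_jar below 0.05 N and horizontal distance between dye_bottle and square_insert below 0.015 m and z of dye_bottle in the frame of square_insert between 0.002 and 0.01 m and contact force between the fingers and dye_bottle below 0.05 N and distance of each of sanding_block, tack_pot, glue_bottle from where it was at the start of the episode below 0.03 m); the robot touches nothing.
It fails at once if the brush, jar or dye bottle is dropped or thrown (faster than 0.7 m/s, about a 25 mm fall, while not held) ((linear speed of brush above 0.7 m/s and contact force between the fingers and brush below 0.01 N) or (linear speed of cream_jar above 0.7 m/s and contact force between the fingers and cream_jar below 0.01 N) or (linear speed of dye_bottle above 0.7 m/s and contact force between the fingers and dye_bottle below 0.01 N)).
It fails at once if the sanding block, tack pot or glue bottle is moved more than 30 mm (distance of any of sanding_block, tack_pot, glue_bottle from where it was at the start of the episode above 0.03 m).
It also fails if it takes over 83 s, if anything falls off the work surface, if the arm or the gripper's body presses on something with over 40 N, if the wrist force passes 120 N, or if a joint passes its speed limit or range.

## Working session

There is one attempt and no reset: what is moved stays moved. The work goes in short steps, Python scripts to look and compute and a tool call to move; the robot and the scene stay as the last step left them, time stands still between calls to the robot, and variables do not carry over. Pictures are saved under pics/ and viewed, at most 14 in all, crops included, and the job is handed in when it is done.

Besides the shell and the picture viewer there is one more tool, called after "Emit:" as name(argument=value, ...) on one line, values as JSON. servo_tool: Moves the arm, as the interface text tells. Its arguments: {"type":"object","properties":{"commands":{"type":"array","items":{"type":"array","items":{"type":"array","items":{"type":"number"}}}},"hand":{"type":"number"},"grip_force":{"type":"number"}},"required":["commands"]}

```bash
mkdir -p pics; cat > h.py <<'E'
import numpy as np, cv2
from rig import manip, capture, camera_model
def save(n,p): cv2.imwrite('pics/'+n+'.png',p[:,:,::-1])
def world(name,d,m=None):
    m=m or camera_model(name);K=np.array(m['intrinsics']);T=np.array(m['T'])
    v,u=np.mgrid[0:420,0:560]
    x=(u-K[0,2])/K[0,0];y=(v-K[1,2])/K[1,1]
    P=np.stack([x*d,y*d,d,np.ones_like(d)],-1)@T.T
    return P[...,:3]
E
python3 - <<'E'
from h import *
s=manip.observe();print(s['time'],s['tool_pos'],s['tcp_rot'],s['grip_width'])
for n in('scene','side'):
    p,d=capture(n);save(n+'0',p);np.savez('/tmp/'+n,p=p,d=d);m=camera_model(n);print(n,np.round(m['T'],3).tolist(),m['intrinsics'])
p,d=capture('wrist');save('wrist0',p);print(camera_model('wrist'))
E
```

```text
0.0 [ 0.18765245 -0.48988952  0.23067081] [-3.14017102e+00 -2.22162475e-05  3.65817065e-01] 0.08518318723365331
scene [[0.038, 0.538, -0.842, 1.493], [0.999, -0.035, 0.023, -0.006], [-0.017, -0.842, -0.539, 0.67], [0.0, 0.0, 0.0, 1.0]] [[393.36233952   0.         285.92940442]
 [  0.         393.36233952 212.3309829 ]
 [  0.           0.           1.        ]]
side [[0.913, 0.263, -0.313, 0.924], [0.408, -0.55, 0.729, -0.904], [0.019, -0.793, -0.609, 0.797], [0.0, 0.0, 0.0, 1.0]] [[477.29223095   0.         288.61440033]
 [  0.         477.29223095 202.10368338]
 [  0.           0.           1.        ]]
{'intrinsics': array([[325.1922621 ,   0.        , 279.47456778],
       [  0.        , 325.1922621 , 205.03863962],
       [  0.        ,   0.        ,   1.        ]]), 'T': array([[ 3.58529929e-01, -8.97139841e-01, -2.58062773e-01,
         2.55189748e-01],
       [-9.33517804e-01, -3.44822855e-01, -9.81921989e-02,
        -4.64068313e-01],
       [-8.93808419e-04,  2.76111036e-01, -9.61125328e-01,
         3.74502706e-01],
       [ 0.00000000e+00,  0.00000000e+00,  0.00000000e+00,
         1.00000000e+00]])}
```

View pics/scene0.png

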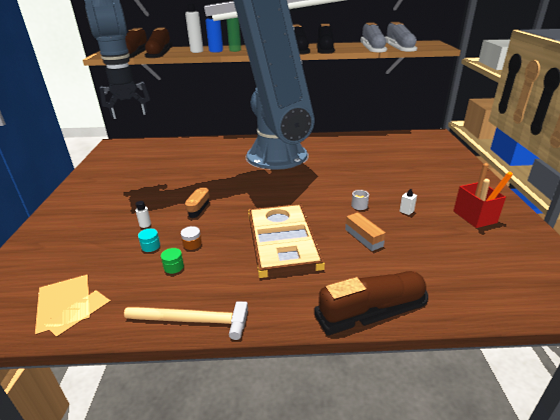

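View pics/side0.png

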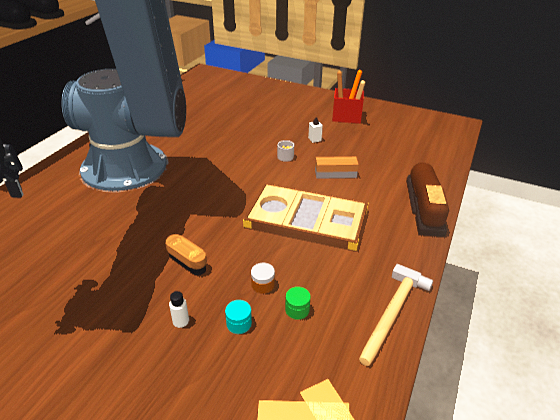

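The scene view shows the brush at (197,201), the amber jar at (191,238) and the dye bottle at (143,214). The box is at about (285,240), with the round well nearest the robot, the slot in the middle and the square well far. The side view shows the same at (186,253), (263,277), (179,309) and (307,213). I'll measure from the depth in both views.

```bash
python3 - <<'E'
from h import *
reg={'brush':[(180,180,215,220),(160,228,212,278)],'jar':[(178,226,205,252),(248,262,278,295)],'dye':[(130,198,155,230),(166,290,192,330)],'box':[(240,195,330,285),(235,180,375,250)]}
al={k:[] for k in reg}
for i,n in enumerate(('scene','side')):
    f=np.load(f'/tmp/{n}.npz');W=world(n,f['d'])
    print(n,'table z',np.median(W[300:330,60:120,2]) if i==0 else np.median(W[330:400,20:100,2]))
    for k,r in reg.items():
        a,b,c,e=r[i];P=W[b:e,a:c].reshape(-1,3);C=f['p'][b:e,a:c].reshape(-1,3).astype(int)
        z=P[:,2]
        Q=P[(z>0.012)&(z<0.12)]
        top=np.percentile(Q[:,2],97)
        T=Q[Q[:,2]>top-0.006]
        rc=cv2.minAreaRect((T[:,:2]*1000).astype(np.float32))
        print(k,len(T),'top',top.round(4),'mean',T.mean(0).round(4),'rect',np.round(rc[0],1),np.round(rc[1],1),round(rc[2],1))
        if k=='box':
            F=Q[(Q[:,2]<0.02)]
            T2=cv2.minAreaRect
            # wells: low points, within the box
            box=rc
            R=cv2.boxPoints(((rc[0]),(rc[1][0]-30,rc[1][1]-30),rc[2]))
            ins=np.array([cv2.pointPolygonTest(R,(float(x*1000),float(y*1000)),False)>0 for x,y,_ in P])&(z<0.024)
            print(' floor',np.median(P[ins][:,2]))
            G=np.zeros((1000,1000),np.uint8)
            uv=np.round(P[ins][:,:2]*500+[0,400]).astype(int)
            G[uv[:,1],uv[:,0]]=255;G=cv2.morphologyEx(G,cv2.MORPH_CLOSE,np.ones((5,5)))
            cs,_=cv2.findContours(G,cv2.RETR_EXTERNAL,cv2.CHAIN_APPROX_NONE)
            for c in cs:
                if cv2.contourArea(c)>100:
                    r2=cv2.minAreaRect(c);print('  well',np.round([r2[0][0]*2,r2[0][1]*2-800],1),np.round(np.array(r2[1])*2,1),round(r2[2],1))
E
```

```text
scene table z -0.0013905895781241018
brush 252 top 0.0453 mean [ 0.4045 -0.2607  0.043 ] rect [ 401. -261.] [ 46.5 116.9] 74.1
jar 177 top 0.0434 mean [ 0.5981 -0.2496  0.0413] rect [ 623.8 -251. ] [ 49.  113.1] 87.6
dye 40 top 0.0768 mean [ 0.4874 -0.4102  0.0754] rect [ 484.6 -411.8] [25.3 22.4] 34.1
box 2573 top 0.0287 mean [0.6167 0.0085 0.0265] rect [593.9   5.7] [295.  166.3] 7.4
 floor 0.01005728136004358
  well [672.4  17.6] [40.1 53.8] 10.3
  well [486.2  -7.5] [48.  71.3] 9.5
  well [579.4   3.6] [ 48.8 135.7] 6.5
side table z -9.728301751410484e-05
brush 651 top 0.0487 mean [ 0.397  -0.2655  0.0463] rect [ 395.3 -264.6] [ 45.2 117.8] 74.9
jar 334 top 0.0466 mean [ 0.5875 -0.2544  0.0442] rect [ 586.5 -254.2] [50.8 51.7] 47.4
dye 106 top 0.0807 mean [ 0.48  -0.415  0.079] rect [ 479.8 -415.7] [24.2 24.1] 86.2
box 3105 top 0.0316 mean [ 0.5943 -0.0026  0.029 ] rect [587.5   3. ] [291.1 173.4] 8.0
 floor 0.011997083723658986
  well [675.7  25.6] [54.8 44.1] 8.5
  well [490.3   3.3] [59.1 59.8] 68.2
  well [583.3  12. ] [ 61.5 125.5] 7.4
```

Emit:
servo_tool(commands=[[[0, 0, 0, 7], [0, 0, 0, 7], [0, 0, 0, 0]]])

```text
time: 0.45
tool_pos: [0.1877, -0.4901, 0.231]
tcp_rot: [-3.141, 0.0, 0.12]
force: [-0.3, 0.4, 0.2]
grip_width: 0.0855
finger_force: 0.0
```

```bash
python3 - <<'E'
from h import *
s=manip.observe();print(s['time'],np.round(s['joints'],3),s['tool_pos'],s['tcp_rot'],s['force'])
f=np.load('/tmp/side.npz');W=world('side',f['d'])
for n,(a,b,c,e) in {'turq':(222,298,256,335),'green':(282,284,314,322),'red':(160,228,212,278)}.items():
    P=W[b:e,a:c].reshape(-1,3);P=P[(P[:,2]>.04)];print(n,P.mean(0).round(3))
E
```

```text
0.45 [-1.205  0.238 -0.014  1.319  0.     1.817] [ 0.18770427 -0.49008805  0.23102416] [-3.14094631e+00  1.60087769e-04  1.19634150e-01] [-0.25993973  0.35678258  0.2127691 ]
turq [ 0.595 -0.377  0.053]
green [ 0.689 -0.299  0.059]
red [ 0.401 -0.271  0.051]
```

Emit:
servo_tool(commands=[[[0, 0, 0, 7.5], [0, 0, 0, 7.5], [0, 0, 0, 7.5], [0.02, -0.0394, 0.004, 0], [0.02, -0.0394, 0.004, 0], [0.02, -0.0394, 0.004, 0], [0.02, -0.0394, 0.004, 0], [0.02, -0.0394, 0.004, 0], [0.02, -0.0394, 0.004, 0], [0.02, -0.0394, 0.004, 0], [0, 0, 0, 0], [0, 0, 0, 0]]])

```text
time: 1.65
tool_pos: [0.397, -0.2612, 0.2031]
tcp_rot: [3.142, 0.001, -0.266]
force: [-1.4, 0.0, 0.8]
grip_width: 0.0855
finger_force: 0.0
```

```bash
cat >> h.py <<'E'
def wrist(name=None):
    "wrist picture, world points (fisheye; depth along the axis)"
    m=camera_model('wrist');p,d=capture('wrist');K=m['intrinsics']
    v,u=np.mgrid[0:420,0:560];x=(u-K[0,2])/K[0,0];y=(v-K[1,2])/K[1,1];r=np.hypot(x,y)+1e-9
    k=np.tan(np.minimum(r,1.4))/r
    P=np.stack([x*k*d,y*k*d,d,np.ones_like(d)],-1)@m['T'].T
    if name: save(name,p)
    return p,P[...,:3],d
def tops(P,c,rad,band=.006,zlo=.012,zhi=.12):
    "points of the top of the thing standing near c"
    Q=P.reshape(-1,3);Q=Q[(np.hypot(*(Q[:,:2]-c).T)<rad)&(Q[:,2]>zlo)&(Q[:,2]<zhi)]
    t=np.percentile(Q[:,2],97);T=Q[Q[:,2]>t-band]
    return t,T,cv2.minAreaRect((T[:,:2]*1000).astype(np.float32))
E
python3 - <<'E'
from h import *
s=manip.observe();print(s['time'],s['tool_pos'],np.degrees(s['tcp_rot']))
p,P,d=wrist('w1')
for n,c,r in(('brush',(.398,-.263),.085),('jar',(.59,-.252),.04),('dye',(.482,-.413),.03)):
    try:
        t,T,rc=tops(P,c,r);print(n,t.round(4),len(T),np.round(rc,1) if 0 else rc)
    except Exception as e: print(n,e)
E
```

```text
1.65 [ 0.39695379 -0.26115727  0.20308654] [ 1.79999505e+02  3.97603875e-02 -1.52175460e+01]
brush 0.0494 4929 ((398.9031982421875, -260.3523254394531), (42.23479461669922, 118.04933166503906), 74.75032043457031)
jar 0.0475 1143 ((579.1593627929688, -245.8834686279297), (50.956817626953125, 27.306396484375), 71.72539520263672)
dye 0.0819 565 ((482.716064453125, -409.8718566894531), (24.185731887817383, 23.735504150390625), 60.02547836303711)
```

View pics/w1.png

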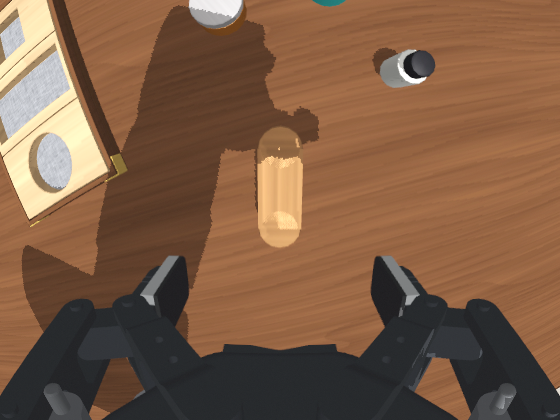

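The wrist view shows the brush at (280,188), lined up with the tool. The wrist estimate is (0.399,-0.260) with its top at 0.049. The dye bottle cap is at (419,65) and the jar at (217,5). Descending on the brush.

Emit:
servo_tool(commands=[[[0.002, 0, 0.035, 0], [0, 0, 0.035, 0], [0, 0, 0.035, 0], [0, 0, 0.035, 0], [0, 0, 0.025, 0], [0, 0, 0.014, 0], [0, 0, 0, 0], [0, 0, 0, 0]]])

```text
time: 2.5
tool_pos: [0.398, -0.2635, 0.0247]
tcp_rot: [3.142, 0.0, -0.272]
force: [0.1, 0.3, 1.0]
grip_width: 0.0853
finger_force: 0.0
```

Emit:
servo_tool(commands=[[[0, 0, 0, 0], [0, 0, 0, 0], [0, 0, 0, 0], [0, 0, 0, 0], [0, 0, 0, 0], [0, 0, 0, 0], [0, 0, 0, 0], [0, 0, 0, 0]]], hand=0, grip_force=40)

```text
time: 3.3
tool_pos: [0.3989, -0.2628, 0.0252]
tcp_rot: [3.141, -0.001, -0.271]
force: [-1.4, 0.8, 6.5]
grip_width: 0.0412
finger_force: 40.3
```

Emit:
servo_tool(commands=[[[0, 0, -0.02, 0], [0, 0, -0.03, 0], [0, 0, -0.04, -5], [0, 0, -0.04, -8], [0, 0, 0, -8], [0, 0, 0, -8], [0, 0, 0, -8], [0, 0, 0, -8], [0, 0, 0, -8], [0, 0, 0, -8], [0, 0, 0, -8], [0, 0, 0, -8]]])

```text
time: 4.5
tool_pos: [0.3985, -0.2624, 0.1545]
tcp_rot: [3.141, -0.0, 1.079]
force: [-0.1, 0.1, -1.5]
grip_width: 0.0412
finger_force: 41.4
```

Emit:
servo_tool(commands=[[[0, 0, 0, -8], [0, 0, 0, -8], [0, 0, 0, -8], [0, 0, 0, -8], [0, 0, 0, -4], [0.03, 0.037, 0, 0], [0.03, 0.037, 0, 0], [0.03, 0.037, 0, 0], [0.03, 0.037, 0, 0], [0.02, 0.037, 0, 0], [0, 0.037, 0, 0], [0, 0, 0, 0]]])

```text
time: 5.7
tool_pos: [0.6043, -0.0932, 0.1537]
tcp_rot: [3.14, 0.0, 1.704]
force: [0.8, -0.1, -0.9]
grip_width: 0.0409
finger_force: 41.4
```

```bash
python3 - <<'E'
from h import *
s=manip.observe();print(s['time'],s['tool_pos'],np.degrees(s['tcp_rot']))
p,P,d=wrist('w2');np.savez('/tmp/w2',p=p,P=P,d=d)
E
```

```text
5.7 [ 0.60430481 -0.09321731  0.15367968] [1.79888707e+02 1.07579213e-02 9.76398910e+01]
```

View pics/w2.png

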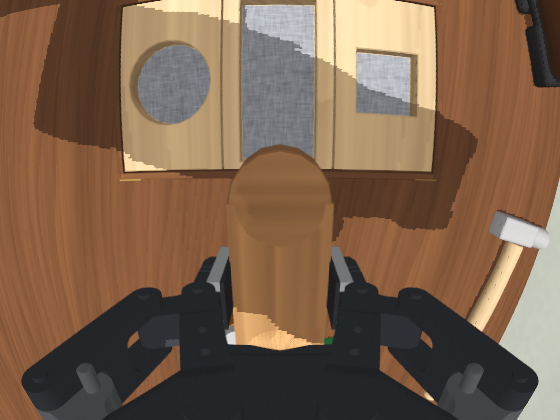

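The wrist view shows the round well at (172,83), the slot at (278,75) and the square well at (385,82), with the held brush lined up with the slot.

```bash
python3 - <<'E'
from h import *
f=np.load('/tmp/w2.npz');P=f['P']
reg={'round':(135,35,213,130),'slot':(236,2,322,150),'square':(350,40,420,120)}
for n,(a,b,c,e) in reg.items():
    Q=P[b:e,a:c].reshape(-1,3);fl=Q[(Q[:,2]<.02)];mo=Q[Q[:,2]>.026]
    L=cv2.minAreaRect((fl[:,:2]*1000).astype(np.float32))
    print(n,'floor',np.median(fl[:,2]).round(4),'mouth',np.median(mo[:,2]).round(4) if len(mo) else '',L)
# box edges: top points
Q=P[0:175,110:450].reshape(-1,3);Q=Q[(Q[:,2]>.027)&(Q[:,2]<.04)]
print('box',cv2.minAreaRect((Q[:,:2]*1000).astype(np.float32)),np.median(Q[:,2]))
# yaw of near edge (-y side): lowest y in bins of x
th=np.radians(7.6);R=np.array([[np.cos(th),np.sin(th)],[-np.sin(th),np.cos(th)]])
B=Q[:,:2]@R.T;print('box frame x',np.percentile(B[:,0],[.3,99.7]),'y low',np.percentile(B[:,1],.3))
xs=np.linspace(.48,.72,13)
xs=np.linspace(*np.percentile(B[:,0],[3,97]),13);ys=[np.percentile(B[(B[:,0]>i)&(B[:,0]<j),1],1) for i,j in zip(xs[:-1],xs[1:])]
print(np.round(ys,4),np.degrees(np.polyfit(xs[:-1],ys,1)[0]))
s=manip.observe();print('tool in box frame',s['tool_pos'][:2]@R.T)
E
```

```text
round floor 0.0135 mouth 0.0309 ((498.50933837890625, -4.911003112792969), (70.7824478149414, 71.28109741210938), 28.626726150512695)
slot floor 0.0135 mouth 0.031 ((591.0731811523438, 11.728515625), (63.905738830566406, 131.379150390625), 7.6470255851745605)
square floor 0.0136 mouth 0.0309 ((684.9115600585938, 19.855236053466797), (52.51792907714844, 55.50896453857422), 7.383957862854004)
box ((591.5823974609375, 8.4466552734375), (290.9576110839844, 162.87954711914062), 7.628007411956787) 0.031009303180314363
box frame x [0.443492   0.73134672] y low -0.15046480446125493Traceback (most recent call last):
  File "<stdin>", line 15, in <module>
    return _quantile_unchecked(
        a, q, axis, out, overwrite_input, method, keepdims, weights)
    return _ureduce(a,
                    func=_quantile_ureduce_func,
    ...<5 lines>...
                    overwrite_input=overwrite_input,
                    method=method)
    r = func(a, **kwargs)
    result = _quantile(arr,
                       quantiles=q,
    ...<2 lines>...
                       out=out,
                       weights=wgt)
    slices_having_nans = np.isnan(arr[-1, ...])
                                  ~~~^^^^^^^^^
IndexError: index -1 is out of bounds for axis 0 with size 0
```

Emit:
servo_tool(commands=[[[0.035, 0, 0, 0], [0.035, 0.0006, 0, 0], [0.0315, 0, 0, 0], [0, 0, 0.03, 0], [0, 0, 0.03, 0], [0, 0, 0.03, 0], [0, 0, 0.012, 0], [0, 0, 0, 0], [0, 0, 0, 0]]])

```text
time: 6.65
tool_pos: [0.5882, 0.0055, 0.0534]
tcp_rot: [3.141, 0.0, 1.701]
force: [0.1, -0.4, -0.6]
grip_width: 0.0413
finger_force: 41.4
```

Emit:
servo_tool(commands=[[[0, 0, 0.004, 0], [0, 0, 0.003, 0], [0, 0, 0.003, 0], [0, 0, 0.002, 0], [0, 0, 0, 0], [0, 0, 0, 0]]])

```text
time: 7.25
tool_pos: [0.5878, 0.0059, 0.0403]
tcp_rot: [-3.142, -0.0, 1.701]
force: [-0.7, 0.2, -1.3]
grip_width: 0.0411
finger_force: 41.4
```

Emit:
servo_tool(commands=[[[0, 0.0035, 0, 0], [0.001, 0, 0.001, 0], [0, 0, 0.001, 0], [0, 0, 0.001, 0], [0, 0, 0, 0]]])

```text
time: 7.75
tool_pos: [0.5911, 0.0073, 0.0372]
tcp_rot: [-3.141, -0.0, 1.701]
force: [0.3, 0.3, -0.5]
grip_width: 0.0412
finger_force: 41.5
```

Emit:
servo_tool(commands=[[[0, 0, 0.001, 0], [0, 0, 0, 0], [0, 0, 0, 0]]])

```text
time: 8.05
tool_pos: [0.5911, 0.0072, 0.0372]
tcp_rot: [3.141, -0.0, 1.701]
force: [-3.7, -0.3, 8.6]
grip_width: 0.0412
finger_force: 42.5
```

Emit:
servo_tool(commands=[[[0, 0, 0, 0], [0, 0, 0, 0], [0, 0, 0, 0], [0, 0, 0, 0], [0, 0, 0, 0]]], hand=100)

```text
time: 8.55
tool_pos: [0.5911, 0.0073, 0.0362]
tcp_rot: [-3.141, -0.0, 1.701]
force: [-0.1, 0.4, 0.5]
grip_width: 0.0855
finger_force: 0.0
```

Emit:
servo_tool(commands=[[[0, 0, -0.02, 0], [0, 0, -0.03, 0], [0, 0, -0.04, 0], [0, 0, -0.04, 0], [0, 0, -0.03, 0], [0, 0, 0, 0]]])

```text
time: 9.15
tool_pos: [0.5933, 0.0073, 0.2009]
tcp_rot: [3.134, 0.001, 1.701]
force: [0.8, 1.1, 0.5]
grip_width: 0.086
finger_force: 0.0
```

Emit:
servo_tool(commands=[[[-0.036, -0.006, 0, 0], [-0.036, -0.006, 0, 0], [-0.036, -0.006, 0, 0], [-0.036, -0.006, 0, 0], [-0.036, -0.006, 0, 0], [-0.036, -0.006, 0, 0], [-0.04, -0.003, 0, 0], [0, 0, 0, 0], [0, 0, 0, 0]]])

```text
time: 10.05
tool_pos: [0.5852, -0.2523, 0.1952]
tcp_rot: [-3.14, -0.001, 1.699]
force: [0.3, 0.2, 0.6]
grip_width: 0.0854
finger_force: 0.0
```

```bash
python3 - <<'E'
from h import *
s=manip.observe();print(s['time'],s['tool_pos'],np.degrees(s['tcp_rot']))
p,P,d=wrist('w3')
t,T,rc=tops(P,(.588,-.252),.05);print('jar',t.round(4),len(T),rc)
D=np.array(rc[0])/1000-s['tool_pos'][:2];y=s['tcp_rot'][2];print('tool shift',D@[np.cos(y),np.sin(y)],D@[np.sin(y),-np.cos(y)])
t,T,rc=tops(P,(.591,.007),.085,zlo=.035);print('brush',t,rc)
E
```

```text
10.05 [ 0.585224   -0.25231361  0.19517224] [-1.79928018e+02 -6.30156388e-02  9.73471686e+01]
jar 0.0474 2358 ((591.1004028320312, -249.23324584960938), (50.273014068603516, 50.91465759277344), 6.906745433807373)
tool shift 0.002303595786460601 0.006222073287838646Traceback (most recent call last):
  File "<stdin>", line 6, in <module>
  File "h.py", line 21, in tops
    t=np.percentile(Q[:,2],97);T=Q[Q[:,2]>t-band]
    return _quantile_unchecked(
        a, q, axis, out, overwrite_input, method, keepdims, weights)
    return _ureduce(a,
                    func=_quantile_ureduce_func,
    ...<5 lines>...
                    overwrite_input=overwrite_input,
                    method=method)
    r = func(a, **kwargs)
    result = _quantile(arr,
                       quantiles=q,
    ...<2 lines>...
                       out=out,
                       weights=wgt)
    slices_having_nans = np.isnan(arr[-1, ...])
                                  ~~~^^^^^^^^^
IndexError: index -1 is out of bounds for axis 0 with size 0
```

View pics/w3.png

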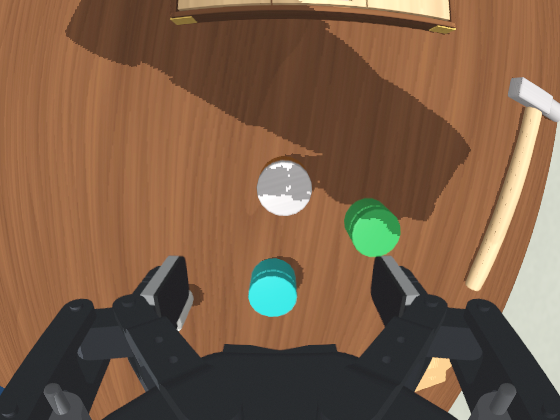

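The wrist view shows the steel-lidded jar at (285,188), the turquoise one at (273,290) and the green one at (374,232), both clear of the fingers. Descending on the jar.

Emit:
servo_tool(commands=[[[0.002, 0.006, 0.03, 0], [0, 0, 0.035, 0], [0, 0, 0.035, 0], [0, 0, 0.035, 0], [0, 0, 0.025, 0], [0, 0, 0.013, 0], [0, 0, 0, 0], [0, 0, 0, 0]]])

```text
time: 10.9
tool_pos: [0.5921, -0.2485, 0.0243]
tcp_rot: [3.141, 0.0, 1.702]
force: [0.9, -0.3, 0.5]
grip_width: 0.086
finger_force: 0.0
```

Emit:
servo_tool(commands=[[[0, 0, 0, 0], [0, 0, 0, 0], [0, 0, 0, 0], [0, 0, 0, 0], [0, 0, 0, 0], [0, 0, 0, 0], [0, 0, 0, 0], [0, 0, 0, 0]]], hand=0)

```text
time: 11.7
tool_pos: [0.5919, -0.2492, 0.0248]
tcp_rot: [3.14, 0.001, 1.701]
force: [-2.0, -0.1, 6.7]
grip_width: 0.0506
finger_force: 40.6
```

Emit:
servo_tool(commands=[[[0, 0, -0.02, 0], [0, 0, -0.03, 0], [0, 0, -0.035, 0], [0, 0, -0.035, 0], [0.036, -0.0085, 0, 0], [0.036, -0.0085, 0, 0], [0.036, -0.0085, 0, 0], [0.036, -0.0085, 0, 0], [0.036, -0.0085, 0, 0], [0.036, -0.0085, 0, 0], [0.038, -0.0085, 0, 0], [0, 0, 0, 0]]])

```text
time: 12.9
tool_pos: [0.4976, -0.0015, 0.1438]
tcp_rot: [-3.141, -0.001, 1.704]
force: [0.0, -0.1, -2.3]
grip_width: 0.0508
finger_force: 42.7
```

Emit:
servo_tool(commands=[[[0, 0, 0.03, 0], [0, 0, 0.03, 0], [0, 0, 0.03, 0], [0, 0, 0.01, 0], [0, 0, 0, 0], [0, 0, 0, 0]]])

```text
time: 13.5
tool_pos: [0.5003, -0.005, 0.0444]
tcp_rot: [3.14, 0.0, 1.701]
force: [0.3, 0.4, -2.3]
grip_width: 0.0507
finger_force: 42.6
```

Emit:
servo_tool(commands=[[[0, 0, 0.003, 0], [0, 0, 0.002, 0], [0, 0, 0.001, 0], [0, 0, 0.001, 0], [0, 0, 0, 0], [0, 0, 0, 0]]])

```text
time: 14.1
tool_pos: [0.4997, -0.0048, 0.0368]
tcp_rot: [3.141, -0.0, 1.701]
force: [-2.2, 0.4, 5.0]
grip_width: 0.0501
finger_force: 43.2
```

Contact. Releasing.

Emit:
servo_tool(commands=[[[0, 0, 0, 0], [0, 0, 0, 0], [0, 0, 0, 0], [0, 0, 0, 0], [0, 0, 0, 0]]], hand=100)

```text
time: 14.6
tool_pos: [0.4994, -0.0047, 0.0362]
tcp_rot: [-3.141, -0.0, 1.701]
force: [0.4, -0.3, -0.1]
grip_width: 0.0853
finger_force: 0.0
```

Emit:
servo_tool(commands=[[[0, 0, -0.02, 0], [0, 0, -0.03, 0], [0, 0, -0.04, 0], [0, 0, -0.04, 0], [0, 0, -0.04, 0], [0, 0, -0.03, 0], [0, 0, 0, 0]]])

```text
time: 15.3
tool_pos: [0.5014, -0.0048, 0.2404]
tcp_rot: [3.135, 0.001, 1.701]
force: [1.1, 0.2, -0.4]
grip_width: 0.0855
finger_force: 0.0
```

Emit:
servo_tool(commands=[[[-0.04, -0.0071, 0, 0], [-0.04, -0.0071, 0, 0], [-0.04, -0.0071, 0, 0], [-0.04, -0.0071, 0, 0], [-0.04, -0.0071, 0, 0], [-0.04, -0.0071, 0, 0], [-0.04, -0.0071, 0, 0], [-0.04, -0.0071, 0, 0], [-0.04, -0.0071, 0, 0], [-0.04, -0.0071, 0, 0], [0, 0, 0, 0], [0, 0, 0, 0]]])

```text
time: 16.5
tool_pos: [0.4803, -0.4111, 0.2347]
tcp_rot: [-3.14, -0.002, 1.699]
force: [0.1, -0.0, 1.0]
grip_width: 0.0855
finger_force: 0.0
```

```bash
python3 - <<'E'
from h import *
s=manip.observe();print(s['time'],s['tool_pos'],np.degrees(s['tcp_rot']))
p,P,d=wrist('w4')
t,T,rc=tops(P,(.483,-.411),.03);print('dye',t.round(4),len(T),rc)
D=np.array(rc[0])/1000-s['tool_pos'][:2];y=s['tcp_rot'][2];print('tool shift',D@[np.cos(y),np.sin(y)],D@[np.sin(y),-np.cos(y)])
p,d=capture('side');save('side1',p)
W=world('side',d)
for n,c,r in(('brush',(.59,.005),.07),('jar',(.497,-.005),.035)):
    t,T,rc=tops(W,c,r,zlo=.037);print(n,t,rc)
E
```

```text
16.5 [ 0.48033753 -0.41112665  0.23465684] [-1.79917448e+02 -1.12271458e-01  9.73545816e+01]
dye 0.0822 515 ((482.7282409667969, -410.5511779785156), (23.835647583007812, 23.598344802856445), 53.21622848510742)
tool shift 0.00026470562470426543 0.0024447122249052398
brush 0.0605469499747452 ((588.372314453125, -1.2079391479492188), (92.19548797607422, 100.10440063476562), 46.705970764160156)
jar 0.058104204694134354 ((497.1934814453125, -9.874370574951172), (50.55937194824219, 51.9201774597168), 72.00453186035156)
```

View pics/w4.png

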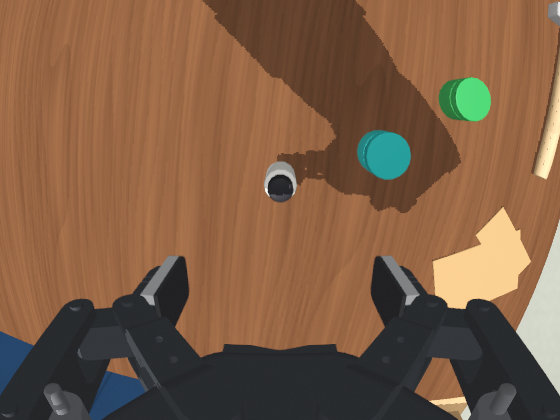

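View pics/side1.png

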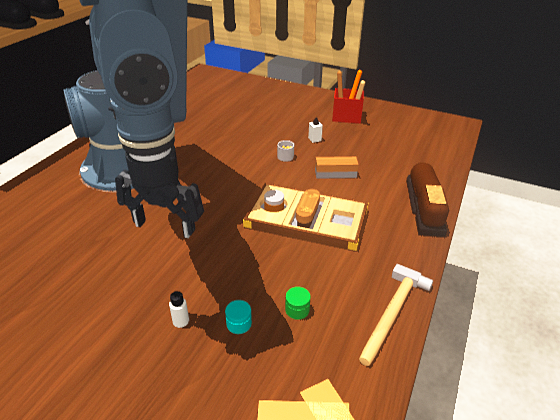

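The wrist view shows the dye cap at (280,187), and the side view shows the jar and brush sitting in their wells. Descending on the dye bottle.

Emit:
servo_tool(commands=[[[0, 0.0025, 0.035, 0], [0, 0, 0.035, 0], [0, 0, 0.035, 0], [0, 0, 0.035, 0], [0, 0, 0.03, 0], [0, 0, 0.02, 0], [0, 0, 0.013, 0], [0, 0, 0, 0], [0, 0, 0, 0]]])

```text
time: 17.5
tool_pos: [0.484, -0.41, 0.0342]
tcp_rot: [3.141, 0.001, 1.702]
force: [-0.1, -0.3, 0.4]
grip_width: 0.0853
finger_force: 0.0
```

Emit:
servo_tool(commands=[[[0, 0, 0, 0], [0, 0, 0, 0], [0, 0, 0, 0], [0, 0, 0, 0], [0, 0, 0, 0], [0, 0, 0, 0], [0, 0, 0, 0], [0, 0, 0, 0], [0, 0, 0, 0]]], hand=0, grip_force=30)

```text
time: 18.4
tool_pos: [0.4835, -0.4106, 0.0338]
tcp_rot: [3.141, 0.001, 1.701]
force: [-2.1, 0.2, 5.6]
grip_width: 0.0333
finger_force: 29.3
```

Emit:
servo_tool(commands=[[[0, 0, -0.02, 0], [0, 0, -0.03, 0], [0, 0, -0.035, 0], [0, 0, -0.035, 0], [0.036, 0.023, 0, 0], [0.036, 0.023, 0, 0], [0.036, 0.023, 0, 0], [0.036, 0.023, 0, 0], [0.036, 0.023, 0, 0], [0.036, 0.023, 0, 0], [0.036, 0.023, 0, 0], [0.036, 0.023, 0, 0]]])

```text
time: 19.6
tool_pos: [0.6289, -0.099, 0.153]
tcp_rot: [-3.141, -0.0, 1.701]
force: [0.9, -0.5, -1.5]
grip_width: 0.0335
finger_force: 29.9
```

Emit:
servo_tool(commands=[[[0.036, 0.023, 0, 0], [0.036, 0.023, 0, 0], [0.04, 0.024, 0, 0], [0, 0, 0, 0], [0, 0, 0, 0], [0, 0, 0, 0]]])

```text
time: 20.2
tool_pos: [0.6829, 0.0187, 0.1529]
tcp_rot: [-3.141, 0.0, 1.701]
force: [0.6, -0.9, -1.8]
grip_width: 0.0333
finger_force: 30.0
```

Emit:
servo_tool(commands=[[[0.001, 0, 0.03, 0], [0, 0, 0.03, 0], [0, 0, 0.03, 0], [0, 0, 0.009, 0], [0, 0, 0.003, 0], [0, 0, 0.002, 0], [0, 0, 0, 0], [0, 0, 0, 0]]])

```text
time: 21.0
tool_pos: [0.6841, 0.0203, 0.0507]
tcp_rot: [3.14, 0.0, 1.701]
force: [-0.1, 0.8, -1.5]
grip_width: 0.0334
finger_force: 30.0
```

Emit:
servo_tool(commands=[[[0, 0, 0.001, 0], [0, 0, 0.001, 0], [0, 0, 0, 0], [0, 0, 0, 0]]])

```text
time: 21.4
tool_pos: [0.6832, 0.0204, 0.0473]
tcp_rot: [-3.142, -0.0, 1.701]
force: [-0.8, 0.1, -1.9]
grip_width: 0.0331
finger_force: 30.0
```

Emit:
servo_tool(commands=[[[0, 0, 0.001, 0], [0, 0, 0.001, 0], [0, 0, 0, 0], [0, 0, 0, 0]]])

```text
time: 21.8
tool_pos: [0.6834, 0.0203, 0.0459]
tcp_rot: [3.141, -0.0, 1.701]
force: [-3.1, -0.4, 5.6]
grip_width: 0.0332
finger_force: 30.3
```

Contact. Releasing and retreating.

Emit:
servo_tool(commands=[[[0, 0, 0, 0], [0, 0, 0, 0], [0, 0, 0, 0], [0, 0, 0, 0], [0, 0, 0, 0]]], hand=100)

```text
time: 22.3
tool_pos: [0.6832, 0.0203, 0.0452]
tcp_rot: [-3.141, -0.0, 1.701]
force: [-0.8, 0.2, 0.3]
grip_width: 0.0854
finger_force: 0.0
```

Emit:
servo_tool(commands=[[[0, 0, -0.02, 0], [0, 0, -0.03, 0], [0, 0, -0.04, 0], [0, 0, -0.04, 0], [0, 0, -0.04, 0], [0, 0, -0.03, 0], [-0.04, -0.03, 0, 0], [-0.04, -0.03, 0, 0], [-0.02, -0.03, 0, 0], [0, 0, 0, 0], [0, 0, 0, 0]]])

```text
time: 23.4
tool_pos: [0.6067, -0.0912, 0.2458]
tcp_rot: [3.141, -0.0, 1.699]
force: [0.4, 0.3, 0.5]
grip_width: 0.0854
finger_force: 0.0
```

```bash
python3 - <<'E'
from h import *
s=manip.observe();print(s['time'],s['tool_pos'],s['finger_force'])
p,P,d=wrist('w5')
for n,c,r,z in(('brush',(.591,.0075),.07,.05),('jar',(.5,-.005),.035,.05),('dye',(.683,.0197),.03,.07)):
    try:
        t,T,rc=tops(P,c,r,zlo=z);print(n,t,len(T),rc)
    except Exception as e: print(n,e)
E
```

```text
23.4 [ 0.60670173 -0.09119967  0.24581135] 0.0
brush 0.061468660788513 4540 ((568.3045654296875, 2.4275779724121094), (93.1595458984375, 119.29637145996094), 6.935754299163818)
jar 0.059477042728420006 1816 ((502.21795654296875, -4.637821197509766), (51.07033157348633, 50.59870147705078), 34.49106979370117)
dye 0.09425735613227437 515 ((681.9879760742188, 20.02103042602539), (23.79677963256836, 23.48084259033203), 58.00798416137695)
```

View pics/w5.png

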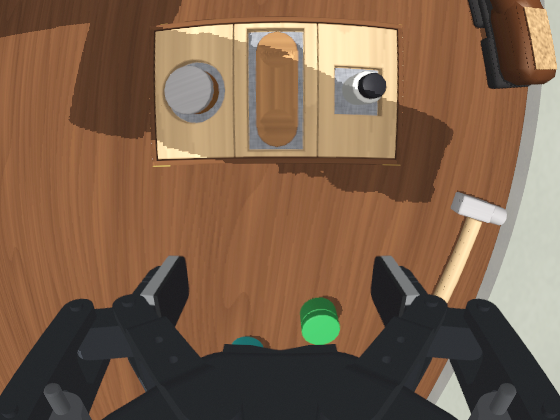

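The wrist view shows all three seated: the jar at (188,90), the brush at (277,90) and the dye bottle at (368,86). Their tops are at 0.059, 0.061 and 0.094, which fits a well floor at 12 mm. Handing in.

```bash
python3 -c "
from rig import manip
print(manip.close_job())"
```

```text
the job is handed in; nothing more can be done
None
```

The brush, cream jar and dye bottle each stand in their own wells, released and upright in the last wrist picture; the three look-alikes were not touched, and I handed the job in at about 23.5 s (no verdict was returned).

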